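Build the dead-weight stack on the tester's round carrier

TASK

Load the weight carrier with the round base for the next adhesion test: thread all four steel disc weights onto its spindle, the largest at the bottom, then each next smaller one, the smallest on top, all lying flat on one another. Lower each weight down the spindle gently rather than letting it drop, and leave the tape roll, the jar and the marker where they are; the square carrier stays empty.

Things in the scene. Friction and masses are not known exactly. Their poses are not given: they have to be found in the camera images.
- weight_a: the largest of four plain steel test weights: a flat disc 62 mm in diameter and 14 mm thick with a 16 mm bore right through its middle, about 310 g, lying flat and loose on the bench. Origin at the centre of its underside, z up
- weight_b: the second largest of four plain steel test weights: a flat disc 52 mm in diameter and 14 mm thick with a 16 mm bore right through its middle, about 210 g, lying flat and loose on the bench. Origin at the centre of its underside, z up
- weight_c: the third largest of four plain steel test weights: a flat disc 42 mm in diameter and 14 mm thick with a 16 mm bore right through its middle, about 130 g, lying flat and loose on the bench. Origin at the centre of its underside, z up
- weight_d: the smallest of four plain steel test weights: a flat disc 32 mm in diameter and 14 mm thick with a 16 mm bore right through its middle, about 66 g, lying flat and loose on the bench. Origin at the centre of its underside, z up
- round_carrier: weight carrier with a ROUND grey base, 88 mm in diameter and 12 mm thick, with an upright brass spindle, 8 mm in diameter, in its middle; the spindle's top is 62 mm above the bench, its last 8 mm tapering to a 3 mm tip. Fixed to the bench. Origin on the spindle's axis at bench level, z up
- square_carrier: spare weight carrier with a SQUARE grey base, 84 x 84 mm and 12 mm thick, not used in this job, with an upright brass spindle, 8 mm in diameter, in its middle; the spindle's top is 62 mm above the bench, its last 8 mm tapering to a 3 mm tip. Fixed to the bench. Origin on the spindle's axis at bench level, z up
- tape_roll: bystander: loose brown roll of tape lying flat, a thin-walled ring 92 mm outside, 72 mm inside, 25 mm high. Origin at the centre of its underside
- specimen_jar: bystander: loose amber glass jar with a white cap, 52 mm in diameter, 75 mm high, standing beside the work. Origin at the centre of its underside
- marker: bystander: loose white marker pen with a blue cap, about 145 mm long and 15 mm thick, lying beside the work. Origin at its underside near mid-length, x along the pen towards the cap

How it is judged (in metres and radians):
On the way, in this order (a step that is already met when the one before it is completed fails the run):
1. the largest weight lies flat on the round carrier's spindle, on the base (horizontal distance between weight_a and round_carrier below 0.008 m and z of weight_a in the frame of round_carrier between 0.008 and 0.016 m and angle between weight_a's own z axis and vertical below 0.12 rad), for 0.2 s.
2. the second largest weight lies flat on the round carrier's spindle, on top of the largest (horizontal distance between weight_b and round_carrier below 0.008 m and z of weight_b in the frame of round_carrier between 0.022 and 0.03 m and angle between weight_b's own z axis and vertical below 0.12 rad), for 0.2 s.
3. the third largest weight lies flat on the round carrier's spindle, on top of the second largest (horizontal distance between weight_c and round_carrier below 0.008 m and z of weight_c in the frame of round_carrier between 0.036 and 0.044 m and angle between weight_c's own z axis and vertical below 0.12 rad), for 0.2 s.
4. the smallest weight lies flat on the round carrier's spindle, on top of the third largest (horizontal distance between weight_d and round_carrier below 0.008 m and z of weight_d in the frame of round_carrier between 0.05 and 0.058 m and angle between weight_d's own z axis and vertical below 0.12 rad), for 0.2 s.
At the end, for the whole second after the job is handed in: All four weights are on the round carrier's spindle, from the bottom up largest, second, third, smallest: each within 8 mm of the spindle's axis, its underside within 4 mm of its proper height (12, 26, 40 and 54 mm above the bench), tilted less than 0.12 rad and at rest (under 0.02 m/s) (all of step 1 and all of step 2 and all of step 3 and all of step 4 and linear speed of each of weight_a, weight_b, weight_c, weight_d below 0.02 m/s); the robot touches nothing.
It fails at once if the tape roll is shoved or carried more than 30 mm from where it was (distance of tape_roll from where it was at the start of the episode above 0.03 m).
It fails at once if the jar is shoved or carried more than 30 mm from where it was (distance of specimen_jar from where it was at the start of the episode above 0.03 m).
It fails at once if the marker is shoved or carried more than 30 mm from where it was (distance of marker from where it was at the start of the episode above 0.03 m).
It fails at once if a weight is dropped down the spindle (faster than 0.6 m/s there) ((horizontal distance between weight_a and round_carrier below 0.008 m and z of weight_a in the frame of round_carrier below 0.062 m and linear speed of weight_a above 0.6 m/s) or (horizontal distance between weight_b and round_carrier below 0.008 m and z of weight_b in the frame of round_carrier below 0.062 m and linear speed of weight_b above 0.6 m/s) or (horizontal distance between weight_c and round_carrier below 0.008 m and z of weight_c in the frame of round_carrier below 0.062 m and linear speed of weight_c above 0.6 m/s) or (horizontal distance between weight_d and round_carrier below 0.008 m and z of weight_d in the frame of round_carrier below 0.062 m and linear speed of weight_d above 0.6 m/s)).
It also fails if it takes over 106 s, if anything falls off the work surface, if the arm or the gripper's body presses on something with over 40 N, if the wrist force passes 120 N, or if a joint passes its speed limit or range.

ROBOT

A 6-joint arm with a two-finger parallel gripper is mounted at the origin on the work surface. World frame = base frame: x ahead of the robot, y to its left, z up, the work surface at z = 0. Lengths are in m, angles in degrees, forces in N, time in s.
With the tool pointing down it reaches from about 0.4 to 0.825 m from the base axis. Payload 7 kg.
Tool frame: the origin (TCP) lies at the very end of the fingers, on their centre line; the grasp point (between the pads) lies 19 mm behind it; z points along the fingers, y is the line along which they close (so a half turn about z gives the same grasp; the last joint's range is limited). The gripper opens to 88 mm and grips with 3 to 60 N. Pads are 19 mm wide; open, the fingers measure 130 mm over their backs; the gripper's body (78 mm by 193 mm) begins 47 mm behind the grasp point.
Start: joints at [-50.644, 20.546, 0.682, 0, -70.136, -16.507], TCP at [0.262, -0.622, 0.227] pointing down, gripper open.
Joint ranges: [-176.03, 176.03], [-82.01, 121.73], [-58.28, 71.71], [-173.87, 95.51], [-174.79, -0.11], [-173.66, 173.66]. Speed limits (degrees/s): [136.94, 136.94, 172.46, 180, 180, 180].

INTERFACE

Orientations are given as [roll, pitch, yaw] about the fixed x, y, z axes, in that order (R = Rz(yaw) Ry(pitch) Rx(roll)).
In Python, from plant import ctrl, cams, workorder gives the robot as it stands.
- The arm moves only by the tool play_rows, never from a script. Its argument "motion" is a list of rows, each an object of numbers: "x", "y", "z": the shift along the tool's x, y, z normalised to -1 to 1, where 1 is 0.025 m; "rx", "ry", "rz": the turn, a rotation vector about the tool's x, y, z normalised to -1 to 1, where 1 is 4 degrees. A call has 1 to 20 rows; each row shifts and turns the commanded pose from where the row before left it, along the tool's axes as they then stand; what a row does not reach is not made up. A row lasts 1/8 s, in which the tool goes at most 62.5 mm and 10.7 degrees, less where a joint would pass 70% of its speed; a pose out of reach is approached as far as the arm can. A call with a number of a shift or a turn outside -1 to 1 is refused whole. A call with a gripper value outside its range is refused whole. "fingers" is the opening, from -1 (shut) to 1 (fully open), set as the call begins (left out, the last holds). The fingers move at their own pace and stop on an object; the grip force is fixed at half the most. Time passes only in rows, so rows that do not move let the fingers close. It gives the time, the measured TCP pose, the force, the opening and the grip force at its end, in the units of the state.
- ctrl.get_obs(): the state, without advancing time (a new reading comes with each control period).
- cams.snapshot(name): name is "side" or "top"; returns the picture (400x640x3 uint8, blue, green, red); there is no depth.
- cams.get_calibration(name): a dict with "vertical_fov" (degrees; the focal length in pixels is half the picture's height over the tangent of half this angle, whatever the lens; pixels are square), "cx", "cy" (the principal point, pixels), "position" and "rotation" of the camera in the world. Camera axes: x right, y up, looking along -z (the intrinsics and any distortion apply to the point x, -y, -z); pixel columns grow to the right and rows downward; lengths in m; the calibration is good to about 2 mm. A picture is of the moment at which its call begins. get_calibration takes no time and is no camera call.
- workorder.close_job(): hands the job in; it is judged then, once.
The state is a dict: "clock": time; "joint_pos": joint angles; "qvel": joint speeds; "tau": joint torques, N m; "tool_pos": TCP position; "orientation": TCP orientation; "force": force on the tool from outside, world axes, zero at the start; "moment": the same for the moment, N m; "opening": finger opening in m; "gripper_force": force on a finger pad.
Only numpy, scipy, OpenCV 4.12 (cv2) and the standard library are available. Lean on these libraries where they do the work, as an engineer would, in place of code of your own. Each camera call takes 0.05 s, during which the arm holds its last target. There are 200 camera calls.

## Working session

There is one attempt and no reset: what is moved stays moved. The work goes in short steps, Python scripts to look and compute and a tool call to move; the robot and the scene stay as the last step left them, time stands still between calls to the robot, and variables do not carry over. Pictures are saved under pics/ and viewed, at most 14 in all, crops included, and the job is handed in when it is done.

Besides the shell and the picture viewer there is one more tool, called after ">>>" as name(argument=value, ...) on one line, values as JSON. play_rows: Moves the arm, as the interface text tells. Its arguments: {"type":"object","properties":{"motion":{"type":"array"},"fingers":{"type":"number"}},"required":["motion"]}

```bash
mkdir -p pics; ls; python3 - <<'E'
from plant import ctrl,cams
import cv2
print(ctrl.get_obs())
for n in("side","top"):
    c=cams.get_calibration(n);print(n,c)
    cv2.imwrite(f"pics/{n}0.png",cams.snapshot(n))
E
```

```text
pics
{'clock': 0.0, 'joint_pos': array([-5.06430270e+01,  2.05903798e+01,  6.34617099e-01, -1.75937657e-02,
       -7.01376989e+01, -1.65064428e+01]), 'qvel': array([ 0.03750562, -0.0183732 ,  0.03440109,  0.08458528, -0.02168281,
       -0.05990219]), 'tau': array([ 7.97143207e-05, -5.82714200e+01,  2.93051541e+01,  6.99694142e+00,
        6.72103168e-03, -1.69092427e-04]), 'tool_pos': array([ 0.26188784, -0.62159597,  0.22564897]), 'orientation': array([ 1.79905691e+02, -1.06990348e-02, -1.57155452e+02]), 'force': array([0.43542403, 0.0079714 , 0.54137939]), 'moment': array([ 0.02924345,  0.00851382, -0.02031402]), 'gripper_force': 0.0, 'opening': 0.0877991064720611}
side {'vertical_fov': 56.09751575401251, 'cx': 315.4706587161067, 'cy': 201.2225441107738, 'position': array([0.25640312, 0.50415619, 0.67688773]), 'rotation': array([  40.68920415,    0.9485016 , -150.20787041])}
top {'vertical_fov': 46.545603763824516, 'cx': 323.8415885440575, 'cy': 201.0876012212623, 'position': array([0.44146081, 0.03240663, 1.14978846]), 'rotation': array([  4.72621056,  -0.49229277, -90.96040242])}
```

View pics/top0.png

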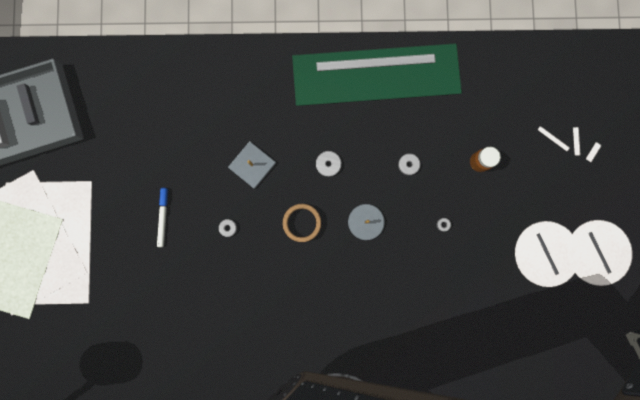

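View pics/side0.png

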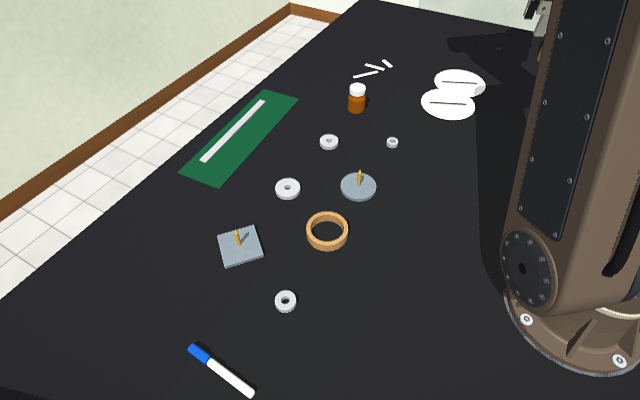

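```bash
cat >h.py <<'E'
import numpy as np,cv2
from scipy.spatial.transform import Rotation as Ro
from scipy.optimize import least_squares
from plant import ctrl,cams
cal={n:cams.get_calibration(n) for n in("side","top")}
def proj(n,P):
    c=cal[n];R=Ro.from_euler("xyz",c["rotation"],degrees=True).as_matrix()
    q=(np.atleast_2d(P)-c["position"])@R
    f=200/np.tan(np.radians(c["vertical_fov"]/2))
    return np.c_[c["cx"]-f*q[:,0]/q[:,2],c["cy"]+f*q[:,1]/q[:,2]]
a=np.linspace(0,2*np.pi,60)
def cyl(p,r,h):
    c=np.c_[r*np.cos(a),r*np.sin(a),0*a]
    return np.r_[c+p,c+p+[0,0,h]]
def cen(pts):
    m=cv2.moments(cv2.convexHull(pts.astype(np.float32)));return np.array([m["m10"],m["m01"]])/m["m00"],m["m00"]
def blob(im,px,rad=40,sat=70,thr=85):
    g=im.astype(int);m=((g.min(2)>thr)&(g.max(2)-g.min(2)<sat)).astype(np.uint8)
    n,l,s,_=cv2.connectedComponentsWithStats(m)
    ys,xs=np.nonzero((l>0)&(np.hypot(*np.meshgrid(np.arange(640)-px[0],np.arange(400)-px[1]))<5))
    k=np.bincount(l[ys,xs]).argmax()
    p=np.argwhere(l==k)[:,::-1]
    q=np.r_[p+[.5,.5],p+[.5,-.5],p+[-.5,.5],p+[-.5,-.5]]
    return cen(q)
def locate(ims,pix,r,h):
    b={n:blob(ims[n],pix[n]) for n in pix}
    e=lambda p:np.concatenate([cen(proj(n,cyl(p,r,h)))[0]-b[n][0] for n in pix])
    s=least_squares(e,[.6,0,0])
    return s.x,s.fun,[(round(b[n][1]),round(cen(proj(n,cyl(s.x,r,h)))[1])) for n in pix]
E
cat >m.py <<'E'
from h import *
np.set_printoptions(precision=4,suppress=True)
ims={n:cv2.imread(f"pics/{n}0.png") for n in("top","side")}
for k,t,s,r,h in[("A",(328,163),(287,188),.031,.014),("B",(409,163),(329,142),.026,.014),("C",(227,228),(285,301),.021,.014),("D",(444,225),(392,142),.016,.014),("round",(360,222),(352,189),.044,.012),("jarcap",(489,157),(357,88),.02,.015)]:
    print(k,*locate(ims,{"top":t,"side":s},r,h))
def tri(t,s):
    r=least_squares(lambda p:np.r_[proj("top",p)[0]-t,proj("side",p)[0]-s],[.6,0,0]);return r.x,r.fun
print("sq",tri((251,164),(240,246)),"tape",tri((302,223),(327,231)))
print("mk",tri((163,190),(194,350)),tri((160,246),(252,395)))
cv2.imwrite("pics/crop.png",cv2.resize(np.hstack([ims["top"][190:250,330:400],ims["side"][150:210,325:395]]),None,fx=5,fy=5,interpolation=cv2.INTER_NEAREST))
E
python3 m.py
```

```text
A [0.6293 0.0099 0.0055] [-0.2352 -0.2816  0.3875 -0.087 ] [(544, 512), (492, 483)]
B [ 0.6248 -0.1899  0.0047] [-0.2211 -0.2386  0.3316 -0.0766] [(392, 372), (278, 266)]
C [0.4751 0.2593 0.0073] [-0.3702 -0.4246  0.5143  0.0062] [(272, 254), (430, 432)]
D [ 0.4745 -0.2716  0.0016] [-0.1314 -0.3071  0.3752  0.1159] [(166, 153), (129, 121)]
round [ 0.4843 -0.08    0.0039] [-0.0591 -0.3254  0.3286 -0.0084] [(1053, 1028), (890, 885)]
jarcap [ 0.63   -0.3689  0.063 ] [-0.0334 -0.2021  0.2757  0.0036] [(402, 267), (221, 152)]
sq (array([0.63  , 0.1993, 0.0095]), array([ 0.1424,  0.2146, -0.2201, -0.0191])) tape (array([0.4838, 0.0759, 0.0131]), array([-0.266 , -0.571 ,  0.5597,  0.0546]))
mk (array([0.5677, 0.4149, 0.0091]), array([ 0.4803,  0.6315, -0.557 , -0.0456])) (array([0.4339, 0.4225, 0.0098]), array([-0.4043, -0.6736,  0.5221,  0.047 ]))
```

View pics/crop.png

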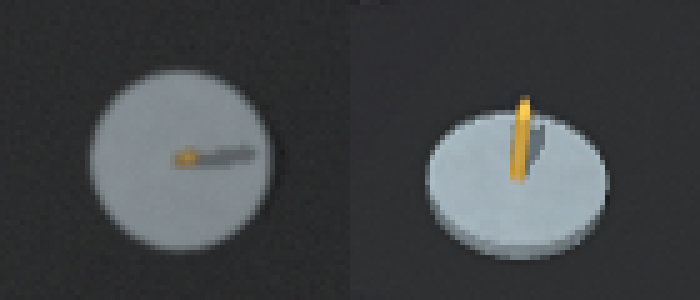

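```bash
cat >>m.py <<'E'
print("z fixed")
for k,t,s,r,h in[("A",(328,163),(287,188),.031,.014),("B",(409,163),(329,142),.026,.014),("C",(227,228),(285,301),.021,.014),("D",(444,225),(392,142),.016,.014),("round",(360,222),(352,189),.044,.012)]:
    print(k,*[least_squares(lambda p:cen(proj(n,cyl([*p,0],r,h)))[0]-blob(ims[n],q)[0],[.6,0]).x for n,q in(("top",t),("side",s))])
print("tip",tri((330+177/5,190+157/5),(325+174.5/5,150+99/5)))
E
python3 m.py|sed -n '/fixed/,$p'
```

```text
z fixed
A [0.6295 0.0092] [0.6331 0.0065]
B [ 0.625  -0.1913] [ 0.6281 -0.1941]
C [0.4743 0.2599] [0.4784 0.2571]
D [ 0.4738 -0.2723] [ 0.4761 -0.2734]
round [ 0.4837 -0.0805] [ 0.4864 -0.083 ]
tip (array([ 0.4817, -0.0739,  0.0717]), array([-0.0243, -0.0589,  0.0622,  0.0063]))
```

>>> play_rows(motion=[{"rz":1},{"rz":1},{"rz":1},{"rz":1},{"rz":1},{"rz":0.7},{}], fingers=1)

```text
$.motion[0]: bad value
```

>>> play_rows(motion=[{"x":0,"y":0,"z":0,"rx":0,"ry":0,"rz":1},{"x":0,"y":0,"z":0,"rx":0,"ry":0,"rz":1},{"x":0,"y":0,"z":0,"rx":0,"ry":0,"rz":1},{"x":0,"y":0,"z":0,"rx":0,"ry":0,"rz":1},{"x":0,"y":0,"z":0,"rx":0,"ry":0,"rz":1},{"x":0,"y":0,"z":0,"rx":0,"ry":0,"rz":0.7},{"x":0,"y":0,"z":0,"rx":0,"ry":0,"rz":0}], fingers=1)

```text
clock: 0.98
tool_pos: [0.262, -0.6218, 0.2261]
orientation: [180.0, -0.0, -179.9]
force: [-0.4, 0.6, -0.2]
opening: 0.0875
gripper_force: 0.0
```

>>> play_rows(motion=[{"x":-0.57,"y":0.97,"z":0,"rx":0,"ry":0,"rz":0},{"x":-0.57,"y":0.97,"z":0,"rx":0,"ry":0,"rz":0},{"x":-0.57,"y":0.97,"z":0,"rx":0,"ry":0,"rz":0},{"x":-0.57,"y":0.97,"z":0,"rx":0,"ry":0,"rz":0},{"x":-0.57,"y":0.97,"z":0,"rx":0,"ry":0,"rz":0},{"x":-0.57,"y":0.97,"z":0,"rx":0,"ry":0,"rz":0},{"x":-0.57,"y":0.97,"z":0,"rx":0,"ry":0,"rz":0},{"x":-0.57,"y":0.97,"z":0,"rx":0,"ry":0,"rz":0},{"x":-0.57,"y":0.97,"z":0,"rx":0,"ry":0,"rz":0},{"x":-0.57,"y":0.97,"z":0,"rx":0,"ry":0,"rz":0},{"x":-0.57,"y":0.97,"z":0,"rx":0,"ry":0,"rz":0},{"x":-0.57,"y":0.97,"z":0,"rx":0,"ry":0,"rz":0},{"x":-0.57,"y":0.97,"z":0,"rx":0,"ry":0,"rz":0},{"x":-0.57,"y":0.97,"z":0,"rx":0,"ry":0,"rz":0},{"x":-0.57,"y":0.97,"z":0,"rx":0,"ry":0,"rz":0},{"x":-0.57,"y":0.97,"z":0,"rx":0,"ry":0,"rz":0},{"x":-0.57,"y":0.97,"z":0,"rx":0,"ry":0,"rz":0},{"x":-0.57,"y":0.97,"z":0,"rx":0,"ry":0,"rz":0},{"x":-0.57,"y":0.97,"z":0,"rx":0,"ry":0,"rz":0},{"x":-0.57,"y":0.97,"z":0,"rx":0,"ry":0,"rz":0}])

```text
clock: 3.48
tool_pos: [0.547, -0.1359, 0.2265]
orientation: [180.0, -0.0, -179.9]
force: [0.8, -0.0, 0.1]
opening: 0.0872
gripper_force: 0.0
```

>>> play_rows(motion=[{"x":-0.57,"y":0.97,"z":0.5,"rx":0,"ry":0,"rz":0},{"x":-0.57,"y":0.97,"z":0.5,"rx":0,"ry":0,"rz":0},{"x":-0.57,"y":0.97,"z":0.5,"rx":0,"ry":0,"rz":0},{"x":-0.57,"y":0.97,"z":0.5,"rx":0,"ry":0,"rz":0},{"x":-0.57,"y":0.97,"z":0.5,"rx":0,"ry":0,"rz":0},{"x":-0.57,"y":0.97,"z":0.5,"rx":0,"ry":0,"rz":0},{"x":0,"y":0,"z":1,"rx":0,"ry":0,"rz":0},{"x":0,"y":0,"z":1,"rx":0,"ry":0,"rz":0},{"x":0,"y":0,"z":0,"rx":0,"ry":0,"rz":0},{"x":0,"y":0,"z":0,"rx":0,"ry":0,"rz":0}])

```text
clock: 4.72
tool_pos: [0.6328, 0.0091, 0.1022]
orientation: [-180.0, 0.0, -179.9]
force: [0.8, 0.3, 0.8]
opening: 0.0877
gripper_force: 0.0
```

```bash
cat >look.py <<'E'
import sys
from h import *
i=sys.argv[1];o=ctrl.get_obs();p=o["tool_pos"];out=[]
for n in("top","side"):
    im=cams.snapshot(n);cv2.imwrite(f"pics/{n}{i}.png",im)
    g=eval(sys.argv[2]) if len(sys.argv)>2 else [p[0],p[1],.05]
    u,v=proj(n,g)[0].astype(int);u=min(max(u,50),590);v=min(max(v,50),350)
    out.append(cv2.resize(im[v-50:v+50,u-50:u+50],None,fx=4,fy=4,interpolation=cv2.INTER_CUBIC));print(n,u-50,v-50,proj(n,p).round(1))
cv2.imwrite(f"pics/l{i}.png",np.hstack(out))
E
python3 look.py 1
```

```text
top 278 109 [[328.7 155.1]]
side 235 126 [[283.6 160. ]]
```

View pics/l1.png

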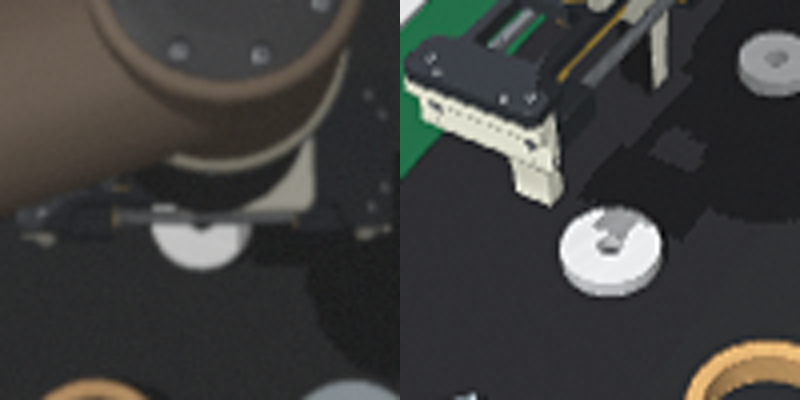

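>>> play_rows(motion=[{"x":0.05,"y":-0.03,"z":1,"rx":0,"ry":0,"rz":0},{"x":0,"y":0,"z":1,"rx":0,"ry":0,"rz":0},{"x":0,"y":0,"z":1,"rx":0,"ry":0,"rz":0},{"x":0,"y":0,"z":0.5,"rx":0,"ry":0,"rz":0},{"x":0,"y":0,"z":0.4,"rx":0,"ry":0,"rz":0},{"x":0,"y":0,"z":0,"rx":0,"ry":0,"rz":0},{"x":0,"y":0,"z":0,"rx":0,"ry":0,"rz":0}])

```text
clock: 5.7
tool_pos: [0.6314, 0.0082, 0.0049]
orientation: [180.0, 0.1, -179.9]
force: [-0.3, -1.1, 0.2]
opening: 0.0877
gripper_force: 0.0
```

>>> play_rows(motion=[{"x":0,"y":0,"z":0,"rx":0,"ry":0,"rz":0},{"x":0,"y":0,"z":0,"rx":0,"ry":0,"rz":0},{"x":0,"y":0,"z":0,"rx":0,"ry":0,"rz":0},{"x":0,"y":0,"z":0,"rx":0,"ry":0,"rz":0},{"x":0,"y":0,"z":0,"rx":0,"ry":0,"rz":0},{"x":0,"y":0,"z":0,"rx":0,"ry":0,"rz":0},{"x":0,"y":0,"z":0,"rx":0,"ry":0,"rz":0},{"x":0,"y":0,"z":0,"rx":0,"ry":0,"rz":0}], fingers=-1)

```text
clock: 6.7
tool_pos: [0.6308, 0.0079, 0.0042]
orientation: [-180.0, 0.0, -179.9]
force: [-1.2, -1.1, 5.8]
opening: 0.0603
gripper_force: 29.9
```

```bash
python3 look.py 2
```

```text
top 278 109 [[328.4 163. ]]
side 236 126 [[287.8 189.6]]
```

View pics/l2.png

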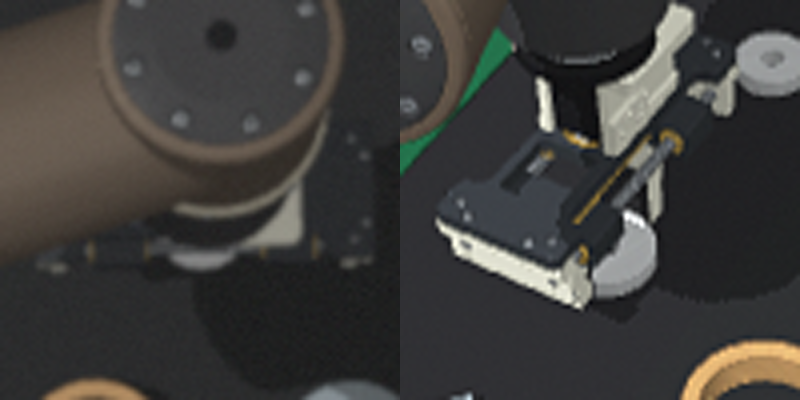

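>>> play_rows(motion=[{"x":0,"y":0,"z":-0.4,"rx":0,"ry":0,"rz":0},{"x":0,"y":0,"z":-0.8,"rx":0,"ry":0,"rz":0},{"x":0,"y":0,"z":-0.9,"rx":0,"ry":0,"rz":0},{"x":0,"y":0,"z":-0.9,"rx":0,"ry":0,"rz":0},{"x":0,"y":0,"z":-0.8,"rx":0,"ry":0,"rz":0},{"x":0.45,"y":-0.27,"z":0,"rx":0,"ry":0,"rz":0},{"x":0.9,"y":-0.56,"z":0,"rx":0,"ry":0,"rz":0},{"x":0.9,"y":-0.56,"z":0,"rx":0,"ry":0,"rz":0},{"x":0.9,"y":-0.55,"z":0,"rx":0,"ry":0,"rz":0},{"x":0.9,"y":-0.55,"z":0,"rx":0,"ry":0,"rz":0},{"x":0.9,"y":-0.55,"z":0,"rx":0,"ry":0,"rz":0},{"x":0.6,"y":-0.35,"z":0,"rx":0,"ry":0,"rz":0},{"x":0.3,"y":-0.2,"z":0,"rx":0,"ry":0,"rz":0},{"x":0,"y":0,"z":0,"rx":0,"ry":0,"rz":0},{"x":0,"y":0,"z":0,"rx":0,"ry":0,"rz":0}])

```text
clock: 8.68
tool_pos: [0.4853, -0.0816, 0.0991]
orientation: [-180.0, 0.0, -179.9]
force: [0.3, 0.9, -2.4]
opening: 0.0602
gripper_force: 29.9
```

```bash
python3 look.py 3
```

```text
top 317 170 [[369.9 219.2]]
side 309 123 [[360.9 158.4]]
```

View pics/l3.png

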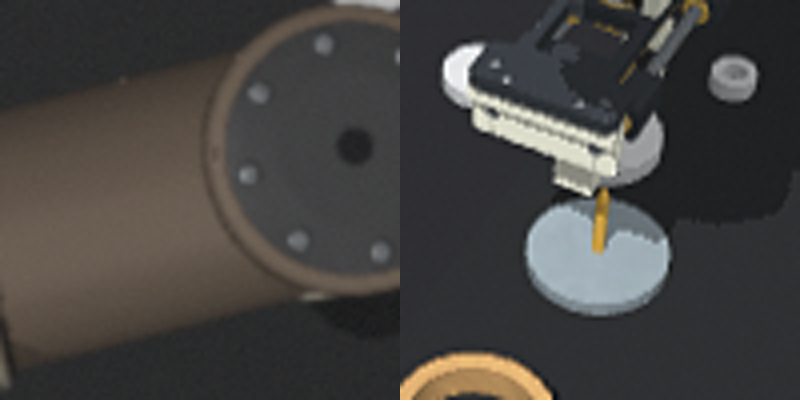

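>>> play_rows(motion=[{"x":0,"y":0,"z":0.5,"rx":0,"ry":0,"rz":0},{"x":0,"y":0,"z":0.5,"rx":0,"ry":0,"rz":0},{"x":0,"y":0,"z":0.3,"rx":0,"ry":0,"rz":0},{"x":0,"y":0,"z":0.3,"rx":0,"ry":0,"rz":0},{"x":0,"y":0,"z":0.3,"rx":0,"ry":0,"rz":0},{"x":0,"y":0,"z":0.1,"rx":0,"ry":0,"rz":0},{"x":0,"y":0,"z":0,"rx":0,"ry":0,"rz":0}])

```text
clock: 9.65
tool_pos: [0.4846, -0.0818, 0.049]
orientation: [-180.0, -0.0, -179.9]
force: [-0.7, 0.1, -3.0]
opening: 0.06
gripper_force: 29.9
```

>>> play_rows(motion=[{"x":0,"y":0,"z":0.3,"rx":0,"ry":0,"rz":0},{"x":0,"y":0,"z":0.3,"rx":0,"ry":0,"rz":0},{"x":0,"y":0,"z":0.3,"rx":0,"ry":0,"rz":0},{"x":0,"y":0,"z":0.2,"rx":0,"ry":0,"rz":0},{"x":0,"y":0,"z":0.1,"rx":0,"ry":0,"rz":0},{"x":0,"y":0,"z":0,"rx":0,"ry":0,"rz":0},{"x":0,"y":0,"z":0,"rx":0,"ry":0,"rz":0}])

```text
clock: 10.52
tool_pos: [0.4848, -0.0818, 0.0192]
orientation: [180.0, 0.0, -179.9]
force: [-0.4, 0.1, -3.2]
opening: 0.0598
gripper_force: 29.9
```

>>> play_rows(motion=[{"x":0,"y":0,"z":0.1,"rx":0,"ry":0,"rz":0},{"x":0,"y":0,"z":0,"rx":0,"ry":0,"rz":0},{"x":0,"y":0,"z":0,"rx":0,"ry":0,"rz":0}])

```text
clock: 10.9
tool_pos: [0.4846, -0.0818, 0.0166]
orientation: [-180.0, -0.0, -180.0]
force: [0.1, 0.1, -2.2]
opening: 0.0602
gripper_force: 29.9
```

Just above contact; release, then rise clear (spindle passes between the fingers).

>>> play_rows(motion=[{"x":0,"y":0,"z":0,"rx":0,"ry":0,"rz":0},{"x":0,"y":0,"z":0,"rx":0,"ry":0,"rz":0},{"x":0,"y":0,"z":0,"rx":0,"ry":0,"rz":0},{"x":0,"y":0,"z":0,"rx":0,"ry":0,"rz":0},{"x":0,"y":0,"z":0,"rx":0,"ry":0,"rz":0},{"x":0,"y":0,"z":-1,"rx":0,"ry":0,"rz":0},{"x":0,"y":0,"z":-1,"rx":0,"ry":0,"rz":0},{"x":0,"y":0,"z":-1,"rx":0,"ry":0,"rz":0},{"x":0,"y":0,"z":-1,"rx":0,"ry":0,"rz":0},{"x":0,"y":0,"z":-1,"rx":0,"ry":0,"rz":0},{"x":0,"y":0,"z":0,"rx":0,"ry":0,"rz":0}], fingers=1)

```text
clock: 12.28
tool_pos: [0.4859, -0.0817, 0.1435]
orientation: [180.0, 0.2, -179.9]
force: [-0.2, -0.1, -0.2]
opening: 0.0876
gripper_force: 0.0
```

```bash
python3 look.py 4
```

```text
top 317 169 [[372.1 218.1]]
side 309 123 [[362.2 143.1]]
```

View pics/l4.png

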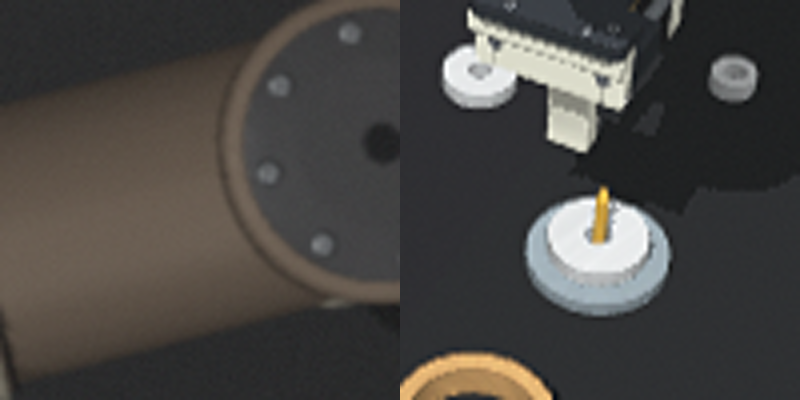

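```bash
python3 - <<'E'
from h import *
print(proj("side",[[.4864,-.083,.026],[.4914,-.083,.026],[.4864,-.078,.026]]))
im=cv2.imread("pics/side4.png").min(2)
m=(im>215).astype(np.uint8);n,l,s,_=cv2.connectedComponentsWithStats(m)
k=l[185,352];p=np.argwhere(l==k)[:,::-1];print(len(p),cen(p),s[k])
for z in(.026,):
  c=cyl(np.array([.4864,-.083,z]),.031,1e-6);q=proj("side",c);print(q.min(0),q.max(0),cen(q))
E
```

```text
[[358.43261661 180.46044918]
 [356.54462544 179.73349932]
 [357.52636491 181.7849297 ]]
294 (array([358.08358358, 181.63463463]), 333.0) [346 173  25  18 294]
[345.47170665 171.31664616] [371.44299824 190.01101026] (array([358.45991636, 180.67009172]), 380.6358813105617)
```

>>> play_rows(motion=[{"x":-0.5,"y":-0.4,"z":0,"rx":0,"ry":0,"rz":0},{"x":-0.9,"y":-0.7,"z":0,"rx":0,"ry":0,"rz":0},{"x":-0.9,"y":-0.7,"z":0,"rx":0,"ry":0,"rz":0},{"x":-0.9,"y":-0.7,"z":0,"rx":0,"ry":0,"rz":0},{"x":-0.9,"y":-0.7,"z":0.4,"rx":0,"ry":0,"rz":0},{"x":-0.9,"y":-0.7,"z":0.6,"rx":0,"ry":0,"rz":0},{"x":-0.66,"y":-0.61,"z":1,"rx":0,"ry":0,"rz":0},{"x":0,"y":0,"z":1,"rx":0,"ry":0,"rz":0},{"x":0,"y":0,"z":0.5,"rx":0,"ry":0,"rz":0},{"x":0,"y":0,"z":0,"rx":0,"ry":0,"rz":0},{"x":0,"y":0,"z":0,"rx":0,"ry":0,"rz":0},{"x":0,"y":0,"z":0,"rx":0,"ry":0,"rz":0}])

```text
clock: 13.88
tool_pos: [0.6269, -0.1944, 0.0553]
orientation: [-180.0, 0.1, -179.9]
force: [0.3, 0.5, 0.5]
opening: 0.0878
gripper_force: 0.0
```

>>> play_rows(motion=[{"x":0,"y":0,"z":0.8,"rx":0,"ry":0,"rz":0},{"x":0,"y":0,"z":0.7,"rx":0,"ry":0,"rz":0},{"x":0,"y":0,"z":0.4,"rx":0,"ry":0,"rz":0},{"x":0,"y":0,"z":0.1,"rx":0,"ry":0,"rz":0},{"x":0,"y":0,"z":0,"rx":0,"ry":0,"rz":0},{"x":0,"y":0,"z":0,"rx":0,"ry":0,"rz":0}])

```text
clock: 14.62
tool_pos: [0.6267, -0.1945, 0.0046]
orientation: [-180.0, 0.1, -179.9]
force: [0.3, -0.0, 0.2]
opening: 0.0876
gripper_force: 0.0
```

>>> play_rows(motion=[{"x":0,"y":0,"z":0,"rx":0,"ry":0,"rz":0},{"x":0,"y":0,"z":0,"rx":0,"ry":0,"rz":0},{"x":0,"y":0,"z":0,"rx":0,"ry":0,"rz":0},{"x":0,"y":0,"z":0,"rx":0,"ry":0,"rz":0},{"x":0,"y":0,"z":0,"rx":0,"ry":0,"rz":0},{"x":0,"y":0,"z":0,"rx":0,"ry":0,"rz":0},{"x":0,"y":0,"z":0,"rx":0,"ry":0,"rz":0},{"x":0,"y":0,"z":0,"rx":0,"ry":0,"rz":0},{"x":0,"y":0,"z":0,"rx":0,"ry":0,"rz":0}], fingers=-1)

```text
clock: 15.75
tool_pos: [0.6262, -0.1944, 0.0041]
orientation: [180.0, 0.0, -179.9]
force: [1.1, 1.3, 0.4]
opening: 0.051
gripper_force: 30.0
```

>>> play_rows(motion=[{"x":0,"y":0,"z":-0.4,"rx":0,"ry":0,"rz":0},{"x":0,"y":0,"z":-0.9,"rx":0,"ry":0,"rz":0},{"x":0,"y":0,"z":-0.9,"rx":0,"ry":0,"rz":0},{"x":0,"y":0,"z":-0.9,"rx":0,"ry":0,"rz":0},{"x":0,"y":0,"z":-0.9,"rx":0,"ry":0,"rz":0},{"x":0.5,"y":0.4,"z":0,"rx":0,"ry":0,"rz":0},{"x":0.9,"y":0.7,"z":0,"rx":0,"ry":0,"rz":0},{"x":0.9,"y":0.7,"z":0,"rx":0,"ry":0,"rz":0},{"x":0.9,"y":0.7,"z":0,"rx":0,"ry":0,"rz":0},{"x":0.9,"y":0.7,"z":0,"rx":0,"ry":0,"rz":0},{"x":0.8,"y":0.7,"z":0,"rx":0,"ry":0,"rz":0},{"x":0.5,"y":0.4,"z":0,"rx":0,"ry":0,"rz":0},{"x":0.24,"y":0.13,"z":0,"rx":0,"ry":0,"rz":0},{"x":0,"y":0,"z":0,"rx":0,"ry":0,"rz":0},{"x":0,"y":0,"z":0,"rx":0,"ry":0,"rz":0},{"x":0,"y":0,"z":0,"rx":0,"ry":0,"rz":0}])

```text
clock: 17.75
tool_pos: [0.4855, -0.0841, 0.1039]
orientation: [-180.0, -0.0, -180.0]
force: [0.6, -0.8, -2.0]
opening: 0.0509
gripper_force: 30.0
```

>>> play_rows(motion=[{"x":0,"y":0,"z":0.5,"rx":0,"ry":0,"rz":0},{"x":0,"y":0,"z":0.5,"rx":0,"ry":0,"rz":0},{"x":0,"y":0,"z":0.3,"rx":0,"ry":0,"rz":0},{"x":0,"y":0,"z":0.3,"rx":0,"ry":0,"rz":0},{"x":0,"y":0,"z":0.3,"rx":0,"ry":0,"rz":0},{"x":0,"y":0,"z":0.1,"rx":0,"ry":0,"rz":0},{"x":0,"y":0,"z":0,"rx":0,"ry":0,"rz":0}])

```text
clock: 18.62
tool_pos: [0.4852, -0.0838, 0.054]
orientation: [-180.0, -0.0, -179.9]
force: [0.1, -0.2, -2.6]
opening: 0.0515
gripper_force: 30.0
```

Threaded without contact; 23.5 mm more to go.

>>> play_rows(motion=[{"x":0,"y":0,"z":0.3,"rx":0,"ry":0,"rz":0},{"x":0,"y":0,"z":0.3,"rx":0,"ry":0,"rz":0},{"x":0,"y":0,"z":0.2,"rx":0,"ry":0,"rz":0},{"x":0,"y":0,"z":0.1,"rx":0,"ry":0,"rz":0},{"x":0,"y":0,"z":0.04,"rx":0,"ry":0,"rz":0},{"x":0,"y":0,"z":0,"rx":0,"ry":0,"rz":0},{"x":0,"y":0,"z":0,"rx":0,"ry":0,"rz":0},{"x":0,"y":0,"z":0,"rx":0,"ry":0,"rz":0}])

```text
clock: 19.62
tool_pos: [0.4852, -0.0838, 0.0307]
orientation: [180.0, 0.0, -180.0]
force: [-0.1, -0.3, -1.5]
opening: 0.0512
gripper_force: 30.0
```

>>> play_rows(motion=[{"x":0,"y":0,"z":0,"rx":0,"ry":0,"rz":0},{"x":0,"y":0,"z":0,"rx":0,"ry":0,"rz":0},{"x":0,"y":0,"z":0,"rx":0,"ry":0,"rz":0},{"x":0,"y":0,"z":0,"rx":0,"ry":0,"rz":0},{"x":0,"y":0,"z":0,"rx":0,"ry":0,"rz":0},{"x":0,"y":0,"z":-0.5,"rx":0,"ry":0,"rz":0},{"x":0,"y":0,"z":-1,"rx":0,"ry":0,"rz":0},{"x":0,"y":0,"z":-1,"rx":0,"ry":0,"rz":0},{"x":0,"y":0,"z":-1,"rx":0,"ry":0,"rz":0},{"x":0,"y":0,"z":-1,"rx":0,"ry":0,"rz":0},{"x":0,"y":0,"z":0,"rx":0,"ry":0,"rz":0},{"x":0,"y":0,"z":0,"rx":0,"ry":0,"rz":0}], fingers=1)

```text
clock: 21.12
tool_pos: [0.4848, -0.0838, 0.1433]
orientation: [180.0, 0.0, -180.0]
force: [-0.5, 0.1, -0.2]
opening: 0.0879
gripper_force: 0.0
```

```bash
python3 look.py 5
```

```text
top 318 170 [[373.1 218.5]]
side 309 123 [[363.1 142.8]]
```

View pics/l5.png

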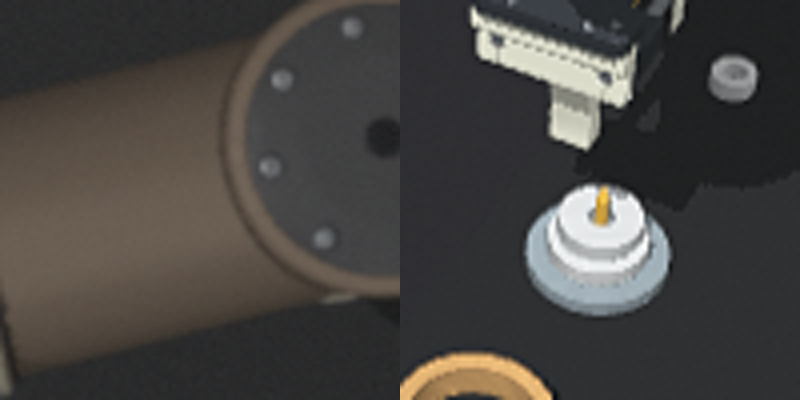

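>>> play_rows(motion=[{"x":0.1,"y":0.5,"z":0,"rx":0,"ry":0,"rz":0},{"x":0.1,"y":0.9,"z":0,"rx":0,"ry":0,"rz":0},{"x":0.1,"y":0.9,"z":0,"rx":0,"ry":0,"rz":0},{"x":0.07,"y":0.9,"z":0,"rx":0,"ry":0,"rz":0},{"x":0,"y":0.9,"z":0,"rx":0,"ry":0,"rz":0},{"x":0,"y":0.9,"z":0,"rx":0,"ry":0,"rz":0},{"x":0,"y":0.9,"z":0,"rx":0,"ry":0,"rz":0},{"x":0,"y":0.9,"z":0,"rx":0,"ry":0,"rz":0},{"x":0,"y":0.9,"z":0,"rx":0,"ry":0,"rz":0},{"x":0,"y":0.9,"z":0,"rx":0,"ry":0,"rz":0},{"x":0,"y":0.9,"z":0,"rx":0,"ry":0,"rz":0},{"x":0,"y":0.9,"z":0,"rx":0,"ry":0,"rz":0},{"x":0,"y":0.9,"z":0,"rx":0,"ry":0,"rz":0},{"x":0,"y":0.9,"z":0,"rx":0,"ry":0,"rz":0},{"x":0,"y":0.9,"z":0.5,"rx":0,"ry":0,"rz":0},{"x":0,"y":0.53,"z":0.8,"rx":0,"ry":0,"rz":0},{"x":0,"y":0,"z":1,"rx":0,"ry":0,"rz":0},{"x":0,"y":0,"z":1,"rx":0,"ry":0,"rz":0},{"x":0,"y":0,"z":0.7,"rx":0,"ry":0,"rz":0},{"x":0,"y":0,"z":0,"rx":0,"ry":0,"rz":0}])

```text
clock: 23.72
tool_pos: [0.4745, 0.2565, 0.041]
orientation: [-179.8, -0.2, -180.0]
force: [-0.7, -0.2, -0.2]
opening: 0.0876
gripper_force: 0.0
```

```bash
python3 look.py 6; python3 -c "
from plant import ctrl;o=ctrl.get_obs();print(o['tool_pos'],o['orientation'])"
```

```text
top 174 177 [[225.4 227.2]]
side 234 240 [[285.3 293.2]]
[0.47562186 0.25728091 0.04293434] [-1.79971445e+02 -1.40784225e-02 -1.79935609e+02]
```

View pics/l6.png

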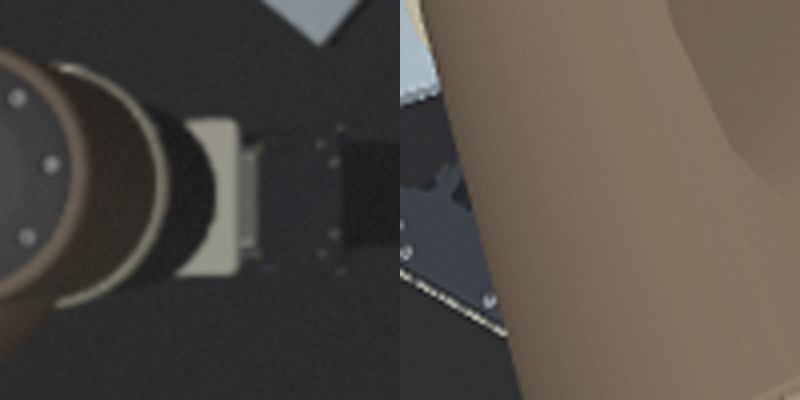

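>>> play_rows(motion=[{"x":0,"y":0,"z":0.6,"rx":0,"ry":0,"rz":0},{"x":0,"y":0,"z":0.6,"rx":0,"ry":0,"rz":0},{"x":0,"y":0,"z":0.36,"rx":0,"ry":0,"rz":0},{"x":0,"y":0,"z":0,"rx":0,"ry":0,"rz":0},{"x":0,"y":0,"z":0,"rx":0,"ry":0,"rz":0},{"x":0,"y":0,"z":0,"rx":0,"ry":0,"rz":0}])

```text
clock: 24.58
tool_pos: [0.4758, 0.2571, 0.0045]
orientation: [180.0, 0.0, -180.0]
force: [0.0, -0.2, 0.1]
opening: 0.0876
gripper_force: 0.0
```

>>> play_rows(motion=[{"x":0,"y":0,"z":0,"rx":0,"ry":0,"rz":0},{"x":0,"y":0,"z":0,"rx":0,"ry":0,"rz":0},{"x":0,"y":0,"z":0,"rx":0,"ry":0,"rz":0},{"x":0,"y":0,"z":0,"rx":0,"ry":0,"rz":0},{"x":0,"y":0,"z":0,"rx":0,"ry":0,"rz":0},{"x":0,"y":0,"z":0,"rx":0,"ry":0,"rz":0},{"x":0,"y":0,"z":0,"rx":0,"ry":0,"rz":0},{"x":0,"y":0,"z":0,"rx":0,"ry":0,"rz":0},{"x":0,"y":0,"z":0,"rx":0,"ry":0,"rz":0},{"x":0,"y":0,"z":0,"rx":0,"ry":0,"rz":0}], fingers=-1)

```text
clock: 25.82
tool_pos: [0.4756, 0.2569, 0.0041]
orientation: [-180.0, -0.0, -180.0]
force: [-0.8, 0.5, 0.7]
opening: 0.0408
gripper_force: 30.0
```

>>> play_rows(motion=[{"x":0,"y":0,"z":-0.4,"rx":0,"ry":0,"rz":0},{"x":0,"y":0,"z":-0.9,"rx":0,"ry":0,"rz":0},{"x":0,"y":0,"z":-0.9,"rx":0,"ry":0,"rz":0},{"x":0,"y":0,"z":-1,"rx":0,"ry":0,"rz":0},{"x":0,"y":-0.5,"z":-1,"rx":0,"ry":0,"rz":0},{"x":-0.1,"y":-0.9,"z":0,"rx":0,"ry":0,"rz":0},{"x":-0.1,"y":-0.9,"z":0,"rx":0,"ry":0,"rz":0},{"x":-0.1,"y":-0.9,"z":0,"rx":0,"ry":0,"rz":0},{"x":-0.07,"y":-0.9,"z":0,"rx":0,"ry":0,"rz":0},{"x":0,"y":-0.9,"z":0,"rx":0,"ry":0,"rz":0},{"x":0,"y":-0.9,"z":0,"rx":0,"ry":0,"rz":0},{"x":0,"y":-0.9,"z":0,"rx":0,"ry":0,"rz":0},{"x":0,"y":-0.9,"z":0,"rx":0,"ry":0,"rz":0},{"x":0,"y":-0.9,"z":0,"rx":0,"ry":0,"rz":0},{"x":0,"y":-0.9,"z":0,"rx":0,"ry":0,"rz":0},{"x":0,"y":-0.9,"z":0,"rx":0,"ry":0,"rz":0},{"x":0,"y":-0.9,"z":0,"rx":0,"ry":0,"rz":0},{"x":0,"y":-0.9,"z":0,"rx":0,"ry":0,"rz":0},{"x":0,"y":-0.9,"z":0,"rx":0,"ry":0,"rz":0},{"x":0,"y":-0.53,"z":0,"rx":0,"ry":0,"rz":0}])

```text
clock: 28.32
tool_pos: [0.4839, -0.0856, 0.1082]
orientation: [-180.0, -0.1, 180.0]
force: [0.1, -0.1, -1.0]
opening: 0.0411
gripper_force: 30.0
```

>>> play_rows(motion=[{"x":0,"y":0,"z":0,"rx":0,"ry":0,"rz":0},{"x":0,"y":0,"z":0,"rx":0,"ry":0,"rz":0},{"x":0,"y":0,"z":0,"rx":0,"ry":0,"rz":0}])

```text
clock: 28.7
tool_pos: [0.4851, -0.0834, 0.109]
orientation: [180.0, -0.0, -179.9]
force: [-0.1, -0.1, -1.5]
opening: 0.0404
gripper_force: 30.0
```

```bash
python3 look.py 7
```

```text
top 318 170 [[371.2 219.1]]
side 309 123 [[361.6 154.7]]
```

View pics/l7.png

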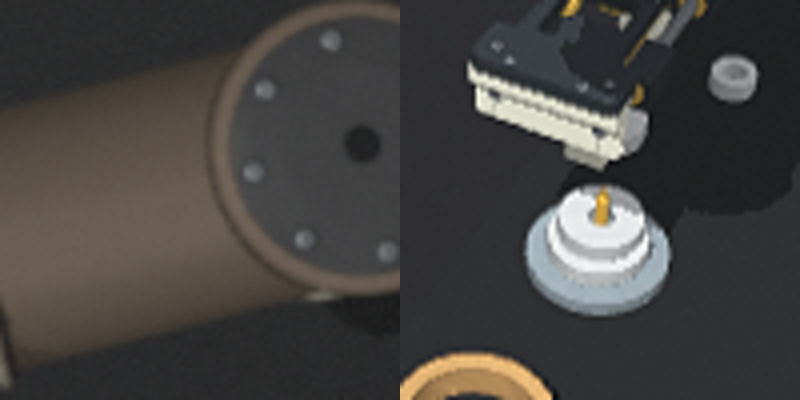

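>>> play_rows(motion=[{"x":0,"y":0,"z":0.6,"rx":0,"ry":0,"rz":0},{"x":0,"y":0,"z":0.6,"rx":0,"ry":0,"rz":0},{"x":0,"y":0,"z":0.3,"rx":0,"ry":0,"rz":0},{"x":0,"y":0,"z":0.3,"rx":0,"ry":0,"rz":0},{"x":0,"y":0,"z":0.2,"rx":0,"ry":0,"rz":0},{"x":0,"y":0,"z":0,"rx":0,"ry":0,"rz":0},{"x":0,"y":0,"z":0,"rx":0,"ry":0,"rz":0}])

```text
clock: 29.68
tool_pos: [0.4854, -0.0838, 0.0594]
orientation: [180.0, 0.0, -179.9]
force: [0.1, 0.1, -1.2]
opening: 0.0408
gripper_force: 30.0
```

>>> play_rows(motion=[{"x":0,"y":0,"z":0.2,"rx":0,"ry":0,"rz":0},{"x":0,"y":0,"z":0.2,"rx":0,"ry":0,"rz":0},{"x":0,"y":0,"z":0.1,"rx":0,"ry":0,"rz":0},{"x":0,"y":0,"z":0.06,"rx":0,"ry":0,"rz":0},{"x":0,"y":0,"z":0,"rx":0,"ry":0,"rz":0},{"x":0,"y":0,"z":0,"rx":0,"ry":0,"rz":0}])

```text
clock: 30.42
tool_pos: [0.4852, -0.0838, 0.0451]
orientation: [-180.0, 0.0, -179.9]
force: [-0.9, 0.2, -1.6]
opening: 0.0406
gripper_force: 30.0
```

>>> play_rows(motion=[{"x":0,"y":0,"z":0,"rx":0,"ry":0,"rz":0},{"x":0,"y":0,"z":0,"rx":0,"ry":0,"rz":0},{"x":0,"y":0,"z":0,"rx":0,"ry":0,"rz":0},{"x":0,"y":0,"z":0,"rx":0,"ry":0,"rz":0},{"x":0,"y":0,"z":0,"rx":0,"ry":0,"rz":0},{"x":0,"y":0,"z":0,"rx":0,"ry":0,"rz":0},{"x":0,"y":0,"z":-0.5,"rx":0,"ry":0,"rz":0},{"x":0,"y":0,"z":-1,"rx":0,"ry":0,"rz":0},{"x":0,"y":0,"z":-1,"rx":0,"ry":0,"rz":0},{"x":0,"y":0,"z":-1,"rx":0,"ry":0,"rz":0},{"x":0,"y":0,"z":-0.5,"rx":0,"ry":0,"rz":0},{"x":0,"y":0,"z":0,"rx":0,"ry":0,"rz":0},{"x":0,"y":0,"z":0,"rx":0,"ry":0,"rz":0}], fingers=1)

```text
clock: 32.05
tool_pos: [0.4845, -0.0838, 0.1443]
orientation: [180.0, -0.1, -180.0]
force: [-1.5, 0.5, -0.5]
opening: 0.0872
gripper_force: 0.0
```

```bash
python3 look.py 8
```

```text
top 318 170 [[373.2 218.7]]
side 310 123 [[363.2 142.4]]
```

View pics/l8.png

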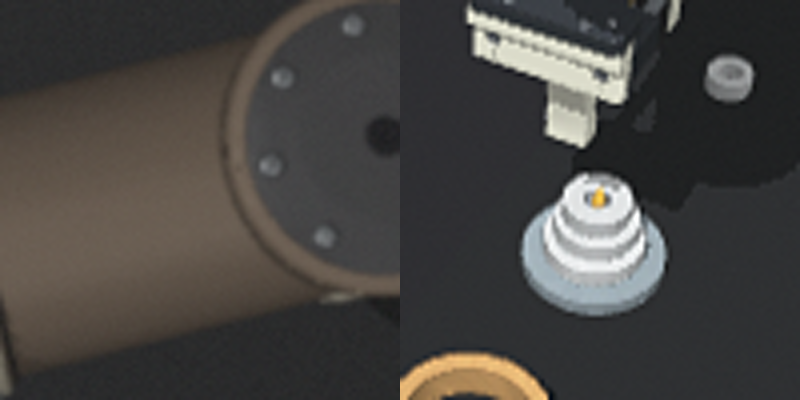

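>>> play_rows(motion=[{"x":0.1,"y":-0.5,"z":0,"rx":0,"ry":0,"rz":0},{"x":0.1,"y":-0.9,"z":0,"rx":0,"ry":0,"rz":0},{"x":0.1,"y":-0.9,"z":0,"rx":0,"ry":0,"rz":0},{"x":0.12,"y":-0.9,"z":0,"rx":0,"ry":0,"rz":0},{"x":0,"y":-0.9,"z":0,"rx":0,"ry":0,"rz":0},{"x":0,"y":-0.9,"z":0,"rx":0,"ry":0,"rz":0},{"x":0,"y":-0.9,"z":0,"rx":0,"ry":0,"rz":0},{"x":0,"y":-0.9,"z":0.4,"rx":0,"ry":0,"rz":0},{"x":0,"y":-0.81,"z":0.6,"rx":0,"ry":0,"rz":0},{"x":0,"y":0,"z":1,"rx":0,"ry":0,"rz":0},{"x":0,"y":0,"z":1,"rx":0,"ry":0,"rz":0},{"x":0,"y":0,"z":1,"rx":0,"ry":0,"rz":0},{"x":0,"y":0,"z":0,"rx":0,"ry":0,"rz":0},{"x":0,"y":0,"z":0,"rx":0,"ry":0,"rz":0}])

```text
clock: 33.9
tool_pos: [0.475, -0.2745, 0.0456]
orientation: [-180.0, 0.0, -179.9]
force: [0.4, 1.1, -0.1]
opening: 0.0875
gripper_force: 0.0
```

>>> play_rows(motion=[{"x":0,"y":0,"z":0.7,"rx":0,"ry":0,"rz":0},{"x":0,"y":0,"z":0.6,"rx":0,"ry":0,"rz":0},{"x":0,"y":0,"z":0.3,"rx":0,"ry":0,"rz":0},{"x":0,"y":0,"z":0,"rx":0,"ry":0,"rz":0},{"x":0,"y":0,"z":0,"rx":0,"ry":0,"rz":0},{"x":0,"y":0,"z":0,"rx":0,"ry":0,"rz":0}])

```text
clock: 34.65
tool_pos: [0.4751, -0.2742, 0.0055]
orientation: [-180.0, 0.0, -179.9]
force: [0.3, -0.3, 0.3]
opening: 0.0876
gripper_force: 0.0
```

>>> play_rows(motion=[{"x":0,"y":0,"z":0,"rx":0,"ry":0,"rz":0},{"x":0,"y":0,"z":0,"rx":0,"ry":0,"rz":0},{"x":0,"y":0,"z":0,"rx":0,"ry":0,"rz":0},{"x":0,"y":0,"z":0,"rx":0,"ry":0,"rz":0},{"x":0,"y":0,"z":0,"rx":0,"ry":0,"rz":0},{"x":0,"y":0,"z":0,"rx":0,"ry":0,"rz":0},{"x":0,"y":0,"z":0,"rx":0,"ry":0,"rz":0},{"x":0,"y":0,"z":0,"rx":0,"ry":0,"rz":0},{"x":0,"y":0,"z":0,"rx":0,"ry":0,"rz":0},{"x":0,"y":0,"z":0,"rx":0,"ry":0,"rz":0},{"x":0,"y":0,"z":0,"rx":0,"ry":0,"rz":0},{"x":0,"y":0,"z":0,"rx":0,"ry":0,"rz":0}], fingers=-1)

```text
clock: 36.15
tool_pos: [0.4748, -0.2741, 0.005]
orientation: [-180.0, -0.0, -180.0]
force: [0.2, -0.3, -0.3]
opening: 0.031
gripper_force: 30.0
```

>>> play_rows(motion=[{"x":0,"y":0,"z":-0.4,"rx":0,"ry":0,"rz":0},{"x":0,"y":0,"z":-0.9,"rx":0,"ry":0,"rz":0},{"x":0,"y":0,"z":-0.9,"rx":0,"ry":0,"rz":0},{"x":0,"y":0,"z":-1,"rx":0,"ry":0,"rz":0},{"x":0,"y":0.5,"z":-1,"rx":0,"ry":0,"rz":0},{"x":-0.1,"y":0.9,"z":0,"rx":0,"ry":0,"rz":0},{"x":-0.1,"y":0.9,"z":0,"rx":0,"ry":0,"rz":0},{"x":-0.1,"y":0.9,"z":0,"rx":0,"ry":0,"rz":0},{"x":-0.12,"y":0.9,"z":0,"rx":0,"ry":0,"rz":0},{"x":0,"y":0.9,"z":0,"rx":0,"ry":0,"rz":0},{"x":0,"y":0.9,"z":0,"rx":0,"ry":0,"rz":0},{"x":0,"y":0.9,"z":0,"rx":0,"ry":0,"rz":0},{"x":0,"y":0.6,"z":0,"rx":0,"ry":0,"rz":0},{"x":0,"y":0.21,"z":0,"rx":0,"ry":0,"rz":0},{"x":0,"y":0,"z":0,"rx":0,"ry":0,"rz":0},{"x":0,"y":0,"z":0,"rx":0,"ry":0,"rz":0},{"x":0,"y":0,"z":0,"rx":0,"ry":0,"rz":0}])

```text
clock: 38.28
tool_pos: [0.485, -0.0843, 0.11]
orientation: [-180.0, -0.0, -180.0]
force: [0.1, 0.2, -0.4]
opening: 0.0307
gripper_force: 30.0
```

>>> play_rows(motion=[{"x":0,"y":0,"z":0.6,"rx":0,"ry":0,"rz":0},{"x":0,"y":0,"z":0.4,"rx":0,"ry":0,"rz":0},{"x":0,"y":0,"z":0.3,"rx":0,"ry":0,"rz":0},{"x":0,"y":0,"z":0.3,"rx":0,"ry":0,"rz":0},{"x":0,"y":0,"z":0.2,"rx":0,"ry":0,"rz":0},{"x":0,"y":0,"z":0,"rx":0,"ry":0,"rz":0},{"x":0,"y":0,"z":0,"rx":0,"ry":0,"rz":0}])

```text
clock: 39.15
tool_pos: [0.4853, -0.0838, 0.0653]
orientation: [180.0, 0.0, -179.9]
force: [0.4, 0.4, 0.3]
opening: 0.0307
gripper_force: 30.0
```

>>> play_rows(motion=[{"x":0,"y":0,"z":0.1,"rx":0,"ry":0,"rz":0},{"x":0,"y":0,"z":0.1,"rx":0,"ry":0,"rz":0},{"x":0,"y":0,"z":0.02,"rx":0,"ry":0,"rz":0},{"x":0,"y":0,"z":0,"rx":0,"ry":0,"rz":0},{"x":0,"y":0,"z":0,"rx":0,"ry":0,"rz":0}])

```text
clock: 39.78
tool_pos: [0.4852, -0.0838, 0.0596]
orientation: [180.0, 0.0, -180.0]
force: [-0.1, 0.4, -1.1]
opening: 0.0305
gripper_force: 30.0
```

>>> play_rows(motion=[{"x":0,"y":0,"z":0,"rx":0,"ry":0,"rz":0},{"x":0,"y":0,"z":0,"rx":0,"ry":0,"rz":0},{"x":0,"y":0,"z":0,"rx":0,"ry":0,"rz":0},{"x":0,"y":0,"z":0,"rx":0,"ry":0,"rz":0},{"x":0,"y":0,"z":0,"rx":0,"ry":0,"rz":0},{"x":0,"y":0,"z":0,"rx":0,"ry":0,"rz":0},{"x":0,"y":0,"z":0,"rx":0,"ry":0,"rz":0},{"x":0,"y":0,"z":-0.5,"rx":0,"ry":0,"rz":0},{"x":0,"y":0,"z":-1,"rx":0,"ry":0,"rz":0},{"x":0,"y":0,"z":-1,"rx":0,"ry":0,"rz":0},{"x":0,"y":0,"z":-1,"rx":0,"ry":0,"rz":0},{"x":0,"y":0,"z":-0.5,"rx":0,"ry":0,"rz":0},{"x":0,"y":0,"z":0,"rx":0,"ry":0,"rz":0},{"x":0,"y":0,"z":0,"rx":0,"ry":0,"rz":0}], fingers=1)

```text
clock: 41.52
tool_pos: [0.4845, -0.0838, 0.1588]
orientation: [180.0, -0.1, -180.0]
force: [0.2, 0.5, 0.0]
opening: 0.0877
gripper_force: 0.0
```

```bash
python3 look.py 9
```

```text
top 318 170 [[374.  218.4]]
side 310 123 [[363.8 137.2]]
```

View pics/l9.png

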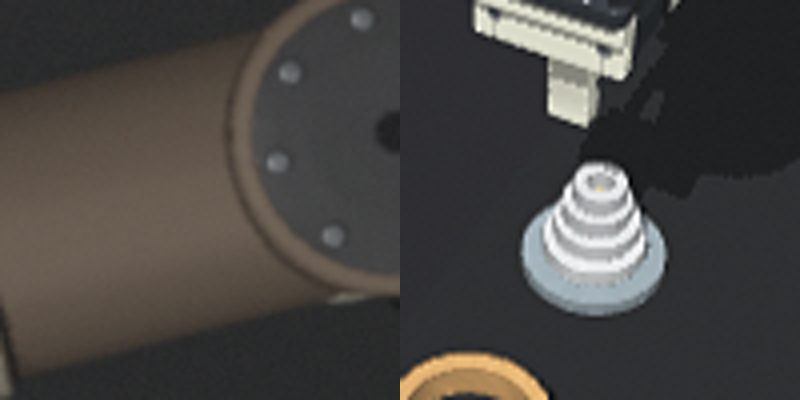

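The picture shows all four weights stacked flat and concentric, with the stack centred at about crop (600,180–260), and the gripper clear above it.

```bash
python3 -c "
from plant import workorder;print(workorder.close_job())"
```

```text
the job is handed in; nothing more can be done
None
```

All four weights are stacked flat on the round carrier's spindle, largest at the bottom to smallest on top, confirmed in the last side view, and the job was handed in at about 42 s; no verdict came back.

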